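# Lay out a temperature-mapping load on a sterilizer tray

## Task

Set up the sterilizer's temperature-mapping load around the instrument box on the steel tray (the tray's handle marks the front, so behind is away from it and left and right are as seen from it): stand the tall canister behind the box with its outer side in line with the box's left end, and the low wide canister likewise at the right end, then stand the slim logger midway between the two canisters, lay the disc logger on the middle of the box's lid, and stand the stemmed logger beside the middle of the box's right end. So that steam can pass, leave a finger's width (about 20 mm) clear between the box and each canister, and between the box and the stemmed logger. Set everything down upright and gently, without dropping it, and leave the box and the tape roll where they are.

Things in the scene. Friction and masses are not known exactly. Their poses are not given: they have to be found in the camera images.
- tray: Fixed stainless loading tray standing on the bench: flat slotted floor 290 mm front to back (x) by 400 mm wide (y), 4 mm thick, with a rim 16 mm high over the bench. A wire pull handle sticks out of the middle of its front edge, the edge nearest the robot. Origin: centre of the underside, on the bench; the floor is at z = +4 mm. Its x axis points from the front (handle) edge to the back, y to the tray's left, z up.
- instrument_box: Closed rigid instrument box (aluminium with a flat grey lid and a latch at each end), 90 mm front to back (x), 200 mm wide (y), 50 mm high, 1.8 kg, standing loose on the tray, about square to it. Origin: centre of its underside. Its x axis points to the back of the tray, y to the left, z up; the top of the lid is at z = +50 mm.
- tall_canister: Tall narrow closed steel canister: upright cylinder 52 mm in diameter and 72 mm high, about 0.22 kg. On the middle of its lid (in one piece with it) sits a round black knob, 20 mm in diameter, reaching from 74 to 100 mm above the underside, the best place to grip. Origin: centre of the underside, z up, yaw of no meaning.
- wide_canister: Low wide closed steel canister: upright cylinder 70 mm in diameter and 42 mm high, about 0.24 kg. On the middle of its lid (in one piece with it) sits a round black knob, 20 mm in diameter, reaching from 44 to 70 mm above the underside, the best place to grip. Origin: centre of the underside, z up, yaw of no meaning.
- slim_logger: Slim steel temperature logger: plain upright cylinder 24 mm in diameter and 62 mm high with a dark band, no stem, about 0.09 kg, standing on end. Origin: centre of the underside, z up, yaw of no meaning.
- disc_logger: Flat steel disc logger: 54 mm in diameter, 16 mm high, about 0.08 kg, lying flat. Origin: centre of the underside, z up, yaw of no meaning.
- stem_logger: Stubby steel logger with a thin stem: upright cylinder 36 mm in diameter and 30 mm high, and on its middle a stiff steel stem 6 mm thick that rises to 55 mm above the underside; about 0.10 kg. Grip it by the cylinder. Origin: centre of the underside, z up, yaw of no meaning.
- tape_roll: Bystander: small roll of paper tape lying flat, ring of 60 mm outer and 38 mm inner diameter, 19 mm high. Origin: centre of the underside.

How it is judged (in metres and radians):
At the end, for the whole second after the job is handed in: On the tray: canisters at their ends behind the box and stemmed logger at its right end, gaps 20 mm, all +-14 mm; slim logger midway between canisters +-15 mm; disc logger on the lid's middle +-13 mm. All upright, still, released; box within 15 mm, tape roll within 20 mm of its start (x of tall_canister in the frame of instrument_box between 0.077 and 0.105 m and y of tall_canister in the frame of instrument_box between 0.059 and 0.089 m and x of wide_canister in the frame of instrument_box between 0.086 and 0.114 m and y of wide_canister in the frame of instrument_box between -0.08 and -0.05 m and x of slim_logger in the frame of instrument_box between 0.0775 and 0.1135 m and horizontal distance between slim_logger and tall_canister between 0.05 and 0.082 m and horizontal distance between slim_logger and wide_canister between 0.059 and 0.091 m and x of disc_logger in the frame of instrument_box between -0.013 and 0.013 m and y of disc_logger in the frame of instrument_box between -0.015 and 0.015 m and z of disc_logger in the frame of instrument_box between 0.046 and 0.054 m and x of stem_logger in the frame of instrument_box between -0.015 and 0.015 m and y of stem_logger in the frame of instrument_box between -0.152 and -0.124 m and z of tall_canister in the frame of tray between 0 and 0.008 m and angle between each of tall_canister, wide_canister, slim_logger, disc_logger, stem_logger's own z axis and vertical below 0.1 rad and linear speed of each of tall_canister, wide_canister, slim_logger, disc_logger, stem_logger below 0.02 m/s and angular speed of each of tall_canister, wide_canister, slim_logger, disc_logger, stem_logger below 0.2 rad/s and z of wide_canister in the frame of tray between 0 and 0.008 m and z of slim_logger in the frame of tray between 0 and 0.008 m and z of stem_logger in the frame of tray between 0 and 0.008 m and distance of instrument_box from where it was at the start of the episode below 0.015 m and distance of tape_roll from where it was at the start of the episode below 0.02 m); the robot touches nothing.
It fails at once if the instrument box is pushed more than 15 mm (distance of instrument_box from where it was at the start of the episode above 0.015 m).
It fails at once if the tape roll is moved more than 20 mm (distance of tape_roll from where it was at the start of the episode above 0.02 m).
It fails at once if a canister or logger is dropped or thrown (moves faster than 0.7 m/s with no finger on it, a fall of about 25 mm) ((contact force between the fingers and tall_canister below 0.05 N and linear speed of tall_canister above 0.7 m/s) or (contact force between the fingers and wide_canister below 0.05 N and linear speed of wide_canister above 0.7 m/s) or (contact force between the fingers and slim_logger below 0.05 N and linear speed of slim_logger above 0.7 m/s) or (contact force between the fingers and disc_logger below 0.05 N and linear speed of disc_logger above 0.7 m/s) or (contact force between the fingers and stem_logger below 0.05 N and linear speed of stem_logger above 0.7 m/s)).
It also fails if it takes over 138 s, if anything falls off the work surface, if the arm or the gripper's body presses on something with over 40 N, if the wrist force passes 120 N, or if a joint passes its speed limit or range.

## Robot

A 6-joint arm with a two-finger parallel gripper is mounted at the origin on the work surface. World frame = base frame: x ahead of the robot, y to its left, z up, the work surface at z = 0. Lengths are in m, angles in degrees, forces in N, time in s.
With the tool pointing down it reaches from about 0.4 to 0.825 m from the base axis. Payload 7 kg.
Tool frame: the origin (TCP) lies midway between the tips of the shut fingers; the grasp point (between the pads) lies 19 mm behind it; z points along the fingers, y is the line along which they close (so a half turn about z gives the same grasp; the last joint's range is limited). The gripper opens to 88 mm and grips with 3 to 60 N. Pads are 19 mm wide; open, the fingers measure 130 mm over their backs; the gripper's body (78 mm by 193 mm) begins 47 mm behind the grasp point.
Start: joints at [-57.634, 20.546, 0.682, 0, -70.136, -16.507], TCP at [0.184, -0.649, 0.227] pointing down, gripper open.
Joint ranges: [-176.03, 176.03], [-82.01, 121.73], [-58.28, 71.71], [-173.87, 95.51], [-174.79, -0.11], [-173.66, 173.66]. Speed limits (degrees/s): [136.94, 136.94, 172.46, 180, 180, 180].

## Interface

Orientations are given as [roll, pitch, yaw] about the fixed x, y, z axes, in that order (R = Rz(yaw) Ry(pitch) Rx(roll)).
In Python, from plant import ctrl, viewer, close_job gives the robot as it stands. The module is installed in compiled form; this text tells all that it offers.
- The arm moves only by the tool step_arm, never from a script. Its argument "moves" is a list that holds one entry, the list of rows, each a list of 5 numbers: the shift along the world's x, y, z in cm, then the turn about the world's z in rad, then the finger opening in cm, from 0 to 8.76. In form: [[[tx, ty, tz, twist, grip], ...]]. A call has 1 to 10 rows; each row shifts and turns the commanded pose from where the row before left it; what a row does not reach is not made up. A row lasts 1/10 s, in which the tool goes at most 50 mm and 8.59 degrees, less where a joint would pass 70% of its speed; a pose out of reach is approached as far as the arm can. A call with a gripper value outside its range is refused whole. The fingers move at their own pace and stop on an object; the grip force is fixed at half the most. Time passes only in rows, so rows that do not move let the fingers close. It gives the time, the measured TCP pose, the force, the opening and the grip force at its end, in the units of the state.
- ctrl.get_obs(): the state, without advancing time (a new reading comes with each control period).
- viewer.snapshot(name): name is "scene" or "top" or "wrist"; returns (picture, depth): 400x640x3 uint8, blue, green, red; 400x640 float32, m along the optical axis (not along the pixel's ray), 0 where there is no reading.
- viewer.camera_info(name): a dict with "camera_matrix" (3x3 intrinsics, pixels), "eye" and "orientation" of the camera in the world. Camera axes: x right, y down, z forward; pixel columns grow to the right and rows downward; lengths in m; the calibration is good to about 2 mm. A picture is of the moment at which its call begins: read the wrist's pose just before it. camera_info takes no time and is no camera call; for the wrist camera it gives the pose at the moment of the call.
- close_job(): hands the job in; it is judged then, once.
The state is a dict: "clock": time; "joint_pos": joint angles; "qvel": joint speeds; "tau": joint torques, N m; "tool_pos": TCP position; "orientation": TCP orientation; "force": force on the tool from outside, world axes, zero at the start; "moment": the same for the moment, N m; "opening": finger opening in m; "gripper_force": force on a finger pad.
Only numpy, scipy, OpenCV 4.12 (cv2) and the standard library are available. Lean on these libraries where they do the work, as an engineer would, in place of code of your own. Each camera call takes 0.05 s, during which the arm holds its last target. There are 200 camera calls.

## Working session

There is one attempt and no reset: what is moved stays moved. The work goes in short steps, Python scripts to look and compute and a tool call to move; the robot and the scene stay as the last step left them, time stands still between calls to the robot, and variables do not carry over. Pictures are saved under pics/ and viewed, at most 14 in all, crops included, and the job is handed in when it is done.

Besides the shell and the picture viewer there is one more tool, called after ">>>" as name(argument=value, ...) on one line, values as JSON. step_arm: Moves the arm, as the interface text tells. Its arguments: {"type":"object","properties":{"moves":{"type":"array","items":{"type":"array","items":{"type":"array","items":{"type":"number"}}}}},"required":["moves"]}

```bash
mkdir -p pics
cat > h.py <<'E'
import numpy as np, cv2
from plant import ctrl, viewer, close_job
from scipy.spatial.transform import Rotation as R
def rot(o):
    o=np.array(o,float)
    if o.shape==(3,3): return o
    if o.size==4: return R.from_quat(o).as_matrix()
    return R.from_euler('xyz',o,degrees=True).as_matrix()
def snap(n,save=None):
    c=viewer.camera_info(n); im,d=viewer.snapshot(n)
    if save: cv2.imwrite('pics/'+save,im)
    return im,d,c
def cloud(d,c):
    K=np.array(c['camera_matrix']); v,u=np.mgrid[:d.shape[0],:d.shape[1]]
    p=np.dstack([(u-K[0,2])/K[0,0]*d,(v-K[1,2])/K[1,1]*d,d])
    return p@rot(c['orientation']).T+np.array(c['eye'])
E
python3 - <<'E'
from h import *
o=ctrl.get_obs(); print(o)
for n in('scene','top'):
    im,d,c=snap(n,n+'0.png'); print(n,c); np.savez(n+'0.npz',im=im,P=cloud(d,c),d=d)
E
```

```text
{'clock': 0.0, 'joint_pos': array([-5.76351068e+01,  2.05908258e+01,  6.33282330e-01, -2.07701207e-02,
       -7.01347882e+01, -1.65067669e+01]), 'qvel': array([ 0.02263188,  0.06835266,  0.03006298, -0.03741459,  0.06320958,
        0.03581896]), 'tau': array([-3.73591929e-04, -5.82723820e+01,  2.93048304e+01,  6.99739963e+00,
        6.84063751e-03, -1.61254188e-04]), 'tool_pos': array([ 0.18429038, -0.64884555,  0.22562378]), 'orientation': array([ 1.79905926e+02, -7.51620235e-03, -1.64148941e+02]), 'force': array([ 0.91662203, -0.51286759, -0.8147259 ]), 'moment': array([-0.03923179,  0.00142277,  0.00819951]), 'gripper_force': 0.0, 'opening': 0.08761668465322266}
scene {'camera_matrix': array([[424.82133126,   0.        , 317.26224656],
       [  0.        , 424.82133126, 196.66011833],
       [  0.        ,   0.        ,   1.        ]]), 'eye': array([ 1.03013825, -0.60115361,  0.90038585]), 'orientation': array([-138.08312909,   -0.95660283,   41.77831782])}
top {'camera_matrix': array([[366.58802641,   0.        , 320.65005954],
       [  0.        , 366.58802641, 197.17062361],
       [  0.        ,   0.        ,   1.        ]]), 'eye': array([0.45823767, 0.01000182, 1.10045629]), 'orientation': array([-175.67902541,   -1.34932711,  -91.50626623])}
```

View pics/top0.png

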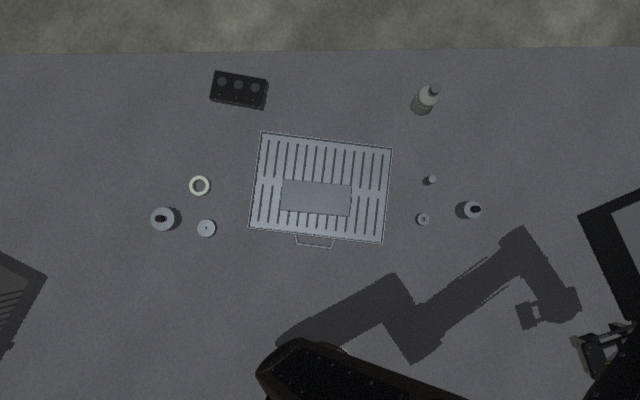

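View pics/scene0.png

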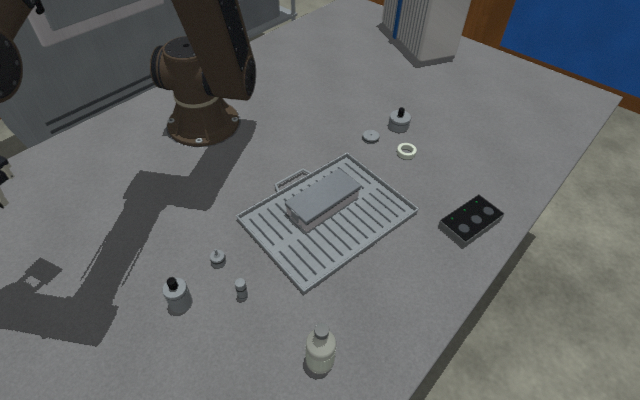

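The top view shows the box at about (316,198), tall canister (472,210), wide (163,219), slim (430,180), stem (422,219), disc (206,228) and tape (200,185). The tray is slightly turned, with its handle at (314,241). The scene view agrees. Next I measure by depth in both views.

Run:
```python
from h import *
T=np.load('top0.npz');S=np.load('scene0.npz')
px=dict(box=(316,198),tall=(472,210),wide=(163,219),slim=(430,180),stem=(422,219),disc=(206,228),tape=(200,185))
rad=dict(tall=.04,wide=.05,slim=.03,stem=.032,disc=.04,tape=.042)
for nm,A in(('top',T),('scene',S)):
    P=A['P'];b=P[(P[...,0]>.3)&(P[...,0]<.8)&(abs(P[...,1])<.5)&(A['d']>0)]
    print(nm,'bench z',np.median(b[:,2]),'nan d',(A['d']==0).sum())
P=T['P']; 
for k,(u,v) in px.items():
    c=np.median(P[v-1:v+2,u-1:u+2].reshape(-1,3),0)
    if k=='box':
        for nm,A in(('top',T),('scene',S)):
            Q=A['P'];d=np.hypot(Q[...,0]-c[0],Q[...,1]-c[1])
            q=Q[(d<.14)&(Q[...,2]>.042)&(Q[...,2]<.07)]
            r=cv2.minAreaRect(q[:,:2].astype(np.float32)*1000); print(k,nm,r,np.median(q[:,2]),len(q))
        continue
    for nm,A in(('top',T),('scene',S)):
        Q=A['P'];d=np.hypot(Q[...,0]-c[0],Q[...,1]-c[1])
        q=Q[(d<rad[k])&(Q[...,2]>.009)]
        z=q[:,2];hi=np.percentile(z,95)
        body={'tall':(.06,.08),'wide':(.034,.05),'slim':(.052,.075),'stem':(.022,.04),'disc':(.01,.03),'tape':(.012,.03)}[k]
        t=q[(z>body[0])&(z<body[1])]
        if len(t)<3: print(k,nm,len(q),hi);continue
        (cx,cy),r=cv2.minEnclosingCircle(t[:,:2].astype(np.float32)*1000)
        print(k,nm,'n',len(t),'c',round(cx,1),round(cy,1),'r',round(r,1),'topz',np.median(t[:,2]).round(4),'max',z.max().round(4),'mean',(t[:,:2].mean(0)*1000).round(1))
```

```text
top bench z 0.0009835697372592156 nan d 998
scene bench z 0.000982907530688193 nan d 1006
box top ((535.971435546875, -1.8407211303710938), (204.4831085205078, 90.13597106933594), 83.09771728515625) 0.05395202059577264 2191
box scene ((538.0216674804688, -4.6794586181640625), (204.12655639648438, 91.92842864990234), 83.15858459472656) 0.05372627226973359 1993
tall top n 210 c 489.8 -445.5 r 26.0 topz 0.0713 max 0.103 mean [ 490.  -440.5]
tall scene n 339 c 492.4 -448.4 r 26.6 topz 0.0717 max 0.1027 mean [ 498.4 -449.7]
wide top n 428 c 487.9 437.6 r 35.6 topz 0.0421 max 0.0728 mean [487.2 435.1]
wide scene n 213 c 490.6 433.3 r 35.9 topz 0.0413 max 0.0724 mean [493.6 428.5]
slim top n 59 c 581.3 -337.0 r 11.8 topz 0.0614 max 0.0663 mean [ 580.6 -336.4]
slim scene n 99 c 581.7 -340.3 r 12.4 topz 0.0615 max 0.0658 mean [ 583.9 -341. ]
stem top n 111 c 467.5 -315.2 r 18.4 topz 0.0298 max 0.0566 mean [ 466.2 -314.2]
stem scene n 150 c 468.3 -317.9 r 18.9 topz 0.0302 max 0.0575 mean [ 470.8 -319.6]
disc top n 270 c 457.0 321.3 r 27.3 topz 0.0161 max 0.0209 mean [457.2 320.8]
disc scene n 163 c 460.2 319.5 r 29.5 topz 0.0153 max 0.0229 mean [461.6 316.7]
tape top n 212 c 582.6 340.4 r 30.0 topz 0.0188 max 0.0247 mean [582.2 340. ]
tape scene n 158 c 585.1 337.2 r 30.8 topz 0.0182 max 0.0241 mean [585.9 335.7]
```

Both cameras agree within 3 mm, and the heights match the text. The box is at (537,-3) mm with a yaw of about -6.9°. I start with the tall canister: move above it with the fingers closing along the box's x axis.

>>> step_arm(moves=[[[3.0,2.0,0,0.117,8.7],[3.0,2.0,0,0.117,8],[3.1,2.0,0,0.117,7],[3.1,2.0,0,0.117,6],[3.1,2.0,0,0.117,5],[3.1,2.0,0,0.117,4.4],[3.1,2.0,0,0.117,4.4],[3.1,2.0,0,0.117,4.4],[3.1,2.1,0,0.117,4.4],[3.0,2.1,0,0.12,4.4]]])

```text
clock: 1.1
tool_pos: [0.4925, -0.4461, 0.2261]
orientation: [180.0, 0.0, -96.7]
force: [0.2, -0.1, 0.2]
opening: 0.0439
gripper_force: 0.0
```

>>> step_arm(moves=[[[0,0,0,0,4.4],[0,0,0,0,4.4]]])

```text
clock: 1.3
tool_pos: [0.492, -0.4464, 0.2259]
orientation: [179.9, 0.0, -96.9]
force: [-0.1, 0.8, -0.2]
opening: 0.044
gripper_force: 0.0
```

Run:
```python
from h import *
o=ctrl.get_obs();print(o['tool_pos'],o['orientation'])
im,d,c=snap('wrist','w1.png');P=cloud(d,c);print(c)
q=P[(np.hypot(P[...,0]-.491,P[...,1]+.447)<.05)&(P[...,2]>.06)&(P[...,2]<.115)]
for lo,hi in((.062,.08),(.085,.115)):
    t=q[(q[:,2]>lo)&(q[:,2]<hi)]
    if len(t): print(len(t),np.median(t[:,2]),cv2.minEnclosingCircle(t[:,:2].astype(np.float32)*1000))
```

```text
[ 0.49201411 -0.44639928  0.22587695] [ 1.79937493e+02  2.84700350e-02 -9.68678676e+01]
{'camera_matrix': array([[355.40716627,   0.        , 319.11429757],
       [  0.        , 355.40716627, 200.60131403],
       [  0.        ,   0.        ,   1.        ]]), 'eye': array([ 0.48249184, -0.5254746 ,  0.38452016]), 'orientation': array([ 1.62854207e+02, -8.17639965e-02,  1.73153861e+02])}
1964 0.0724321017530126 ((489.58721923828125, -448.1697692871094), 25.972293853759766)
493 0.10027985415540885 ((489.4455261230469, -448.3594970703125), 10.030630111694336)
```

View pics/w1.png

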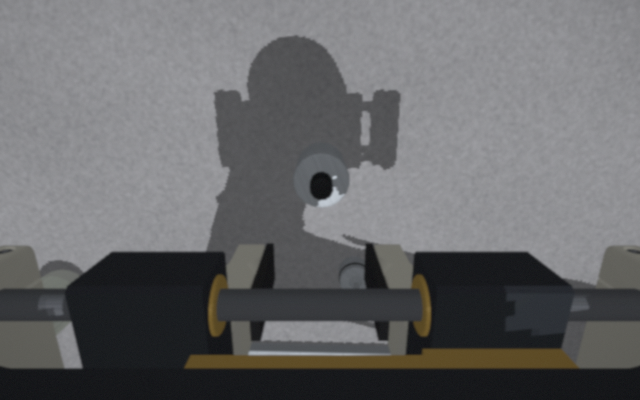

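The wrist view shows the canister with its knob at about (321,185). It measures (489.5,-448) with its top at 100 mm, which agrees with the arm. I go down, grip the knob and lift.

>>> step_arm(moves=[[[-0.2,-0.2,-2,0,4.4],[0,0,-3,0,4.4],[0,0,-3,0,4.4],[0,0,-3,0,4.4],[0,0,-2,0,4.4],[0,0,-1.2,0,4.4],[0,0,-0.6,0,4.4],[0,0,0,0,4.4],[0,0,0,0,0.5],[0,0,0,0,0.5]]])

```text
clock: 2.35
tool_pos: [0.49, -0.4497, 0.0799]
orientation: [-179.9, -0.0, -96.9]
force: [-0.3, 0.3, 0.6]
opening: 0.0332
gripper_force: 0.0
```

>>> step_arm(moves=[[[0,0,0,0,0.5],[0,0,0,0,0.5],[0,0,0,0,0.5],[0,0,0,0,0.5]]])

```text
clock: 2.75
tool_pos: [0.49, -0.4495, 0.0792]
orientation: [-179.9, -0.0, -96.9]
force: [0.1, 0.7, 4.3]
opening: 0.0192
gripper_force: 30.0
```

>>> step_arm(moves=[[[0,0,1,0,0.5],[0,0,2,0,0.5],[0,0,3,0,0.5],[0,0,3,0,0.5],[0,0,2,0,0.5],[0.6,2,0,0,0.5],[1,3.6,0,0,0.5],[1.1,4,0,0,0.5],[1.1,4,0,0,0.5],[1.2,4,0,0,0.5]]])

```text
clock: 3.75
tool_pos: [0.5391, -0.2717, 0.1887]
orientation: [180.0, 0.0, -97.0]
force: [0.9, 0.0, -0.8]
opening: 0.0192
gripper_force: 30.0
```

>>> step_arm(moves=[[[1.2,4,0,0,0.5],[1.2,4,0,0,0.5],[1.2,4,0,0,0.5],[1.2,4,0,0,0.5],[1.2,4,0,0,0.5],[1.2,4,0,0,0.5],[1.2,4,0,0,0.5],[0.9,3,0,0,0.5],[0.4,2,0,0,0.5],[0,0,0,0,0.5]]])

```text
clock: 4.75
tool_pos: [0.6365, 0.0589, 0.1883]
orientation: [180.0, -0.0, -96.8]
force: [0.9, -0.2, -1.7]
opening: 0.0192
gripper_force: 30.0
```

>>> step_arm(moves=[[[0,0,0,0,0.5],[0,0,0,0,0.5]]])

```text
clock: 4.95
tool_pos: [0.636, 0.0558, 0.1886]
orientation: [180.0, -0.0, -97.0]
force: [-0.3, -0.3, -1.3]
opening: 0.0194
gripper_force: 30.0
```

>>> step_arm(moves=[[[0,0,-2,0,0.5],[0,0,-2.5,0,0.5],[0,0,-2.5,0,0.5],[0,0,-1.5,0,0.5],[0,0,-0.8,0,0.5],[0,0,-0.5,0,0.5],[0,0,-0.3,0,0.5],[0,0,0,0,0.5],[0,0,0,0,0.5]]])

```text
clock: 5.85
tool_pos: [0.6369, 0.0568, 0.0883]
orientation: [-179.9, 0.0, -96.9]
force: [-0.1, -0.1, -2.0]
opening: 0.019
gripper_force: 30.0
```

>>> step_arm(moves=[[[0,0,-0.2,0,0.5],[0,0,-0.1,0,0.5],[0,0,-0.1,0,0.5],[0,0,0,0,0.5],[0,0,0,0,0.5]]])

```text
clock: 6.35
tool_pos: [0.6364, 0.0567, 0.0835]
orientation: [180.0, -0.0, -96.9]
force: [-0.3, -0.4, -1.7]
opening: 0.0191
gripper_force: 30.0
```

>>> step_arm(moves=[[[0,0,-0.1,0,0.5],[0,0,0,0,0.5],[0,0,0,0,0.5]]])

```text
clock: 6.65
tool_pos: [0.6367, 0.0567, 0.0832]
orientation: [-180.0, 0.0, -96.9]
force: [-2.1, 0.6, 5.0]
opening: 0.0192
gripper_force: 30.0
```

>>> step_arm(moves=[[[0,0,-0.1,0,0.5],[0,0,0,0,0.5],[0,0,0,0,0.5]]])

```text
clock: 6.95
tool_pos: [0.6369, 0.0568, 0.0832]
orientation: [-179.9, 0.0, -96.9]
force: [-4.6, 0.0, 11.6]
opening: 0.0194
gripper_force: 30.0
```

>>> step_arm(moves=[[[0,0,0.1,0,0.5],[0,0,0,0,2.4],[0,0,0,0,3.6],[0,0,0,0,4.4],[0,0,1,0,4.4],[0,0,2,0,4.4],[0,0,3,0,4.4],[0,0,3,0,4.4],[0,0,2,0,4.4],[-0.2,-2,0.5,0,4.4]]])

```text
clock: 7.95
tool_pos: [0.6362, 0.0381, 0.2013]
orientation: [-179.7, 0.1, -96.8]
force: [-0.1, -0.4, -0.8]
opening: 0.0441
gripper_force: 0.0
```

>>> step_arm(moves=[[[-0.5,-3.9,0,0,4.4],[-0.6,-4,0,0,4.4],[-0.6,-4,0,0,4.4],[-0.6,-4,0,0,4.4],[-0.6,-4,0,0,4.4],[-0.6,-4,0,0,4.4],[-0.6,-4,0,0,4.4],[-0.6,-4,0,0,4.4],[-0.6,-4,0,0,4.4],[-0.4,-2,0,0,4.4]]])

```text
clock: 8.95
tool_pos: [0.5758, -0.3456, 0.1971]
orientation: [179.9, -0.0, -97.1]
force: [0.4, 0.7, -0.2]
opening: 0.0439
gripper_force: 0.0
```

>>> step_arm(moves=[[[0,0.3,0,0,4.4],[0,0,0,0,4.4]]])

```text
clock: 9.15
tool_pos: [0.5766, -0.3399, 0.1971]
orientation: [180.0, 0.0, -97.0]
force: [0.2, 0.6, -0.4]
opening: 0.0438
gripper_force: 0.0
```

```bash
cat >> h.py <<'E'
def circ(P,x,y,r,lo,hi):
    q=P[(np.hypot(P[...,0]-x,P[...,1]-y)<r)&(P[...,2]>lo)&(P[...,2]<hi)]
    if len(q)<8: return len(q)
    c,R_=cv2.minEnclosingCircle(q[:,:2].astype(np.float32)*1000)
    return len(q),np.round(c,1),round(R_,1),round(float(np.median(q[:,2])),4)
def box(P):
    q=P[(np.hypot(P[...,0]-.537,P[...,1]+.003)<.14)&(P[...,2]>.047)&(P[...,2]<.058)]
    return cv2.minAreaRect(q[:,:2].astype(np.float32)*1000),len(q)
E
python3 - <<'E'
from h import *
o=ctrl.get_obs();print(o['clock'],o['tool_pos'])
im,d,c=snap('wrist','w2.png');P=cloud(d,c)
print('slim',circ(P,.5815,-.3386,.03,.05,.075))
print('stem',circ(P,.468,-.3165,.03,.022,.04))
for n in('top','scene'):
    im,d,c=snap(n,n+'1.png');P=cloud(d,c);print(n,'tall',circ(P,.636,.059,.045,.066,.09),circ(P,.636,.059,.03,.095,.12),'slim',circ(P,.5815,-.3386,.03,.05,.075))
E
```

```text
9.15 [ 0.57657703 -0.33987381  0.19712875]
slim (636, array([ 580.6, -340.4]), 11.9, 0.0622)
stem (1090, array([ 466.4, -318.5]), 18.2, 0.0305)
top tall (216, array([636.3,  60.3]), 25.8, 0.076) (42, array([636.4,  59.9]), 9.7, 0.103) slim 0
scene tall (223, array([638.8,  56.8]), 26.4, 0.0754) (52, array([638.6,  58.2]), 12.0, 0.1027) slim (104, array([ 582.6, -340.5]), 12.4, 0.0616)
```

The tall canister stands at (637.5,58.5), within 2 mm of its target. Next is the slim logger.

>>> step_arm(moves=[[[0.4,0,-2,0,4.4],[0,0,-3,0,4.4],[0,0,-3,0,4.4],[0,0,-3,0,4.4],[0,0,-3,0,4.4],[0,0,-1.8,0,4.4],[0,0,-1,0,4.4],[0,0,0,0,4.4],[0,0,0,0,1],[0,0,0,0,1]]])

```text
clock: 10.3
tool_pos: [0.5825, -0.3394, 0.0311]
orientation: [-179.9, -0.0, -96.9]
force: [0.6, -0.5, 0.6]
opening: 0.0331
gripper_force: 0.0
```

>>> step_arm(moves=[[[0,0,0,0,1],[0,0,0,0,1],[0,0,0,0,1]]])

```text
clock: 10.6
tool_pos: [0.5821, -0.3395, 0.0308]
orientation: [-179.9, -0.0, -96.9]
force: [-0.7, 2.0, 5.4]
opening: 0.0235
gripper_force: 30.0
```

>>> step_arm(moves=[[[0,0,1,0,1],[0,0,2,0,1],[0,0,3,0,1],[0,0,2.5,0,1],[0.3,2,1,0,1],[0.5,3.3,0,0,1],[0.6,4,0,0,1],[0.6,4,0,0,1],[0.6,4,0,0,1],[0.6,4,0,0,1]]])

```text
clock: 11.6
tool_pos: [0.6133, -0.1248, 0.125]
orientation: [-180.0, 0.0, -97.0]
force: [-0.5, -1.0, -1.5]
opening: 0.0233
gripper_force: 30.0
```

>>> step_arm(moves=[[[0.6,4,0,0,1],[0.6,4,0,0,1],[0.5,3,0,0,1],[0.2,1,0,0,1],[0,0,-1,0,1],[0,0,-2,0,1],[0,0,-2,0,1],[0,0,-2,0,1],[0,0,0,0,1],[0,0,0,0,1]]])

```text
clock: 12.6
tool_pos: [0.6321, -0.0074, 0.0544]
orientation: [179.9, -0.0, -97.0]
force: [0.6, -0.3, -0.0]
opening: 0.0235
gripper_force: 30.0
```

Position is good. I lower to about 35 mm.

>>> step_arm(moves=[[[0.1,0.1,-0.8,0,1],[0,0,-0.6,0,1],[0,0,-0.3,0,1],[0,0,-0.1,0,1],[0,0,0,0,1],[0,0,0,0,1]]])

```text
clock: 13.2
tool_pos: [0.6336, -0.0052, 0.0368]
orientation: [-180.0, 0.0, -96.9]
force: [0.6, -0.7, -1.1]
opening: 0.0233
gripper_force: 30.0
```

>>> step_arm(moves=[[[0,0,-0.1,0,1],[0,0,0,0,1],[0,0,0,0,1]]])

```text
clock: 13.5
tool_pos: [0.6335, -0.0053, 0.0356]
orientation: [-180.0, 0.0, -96.9]
force: [1.2, 0.7, -1.1]
opening: 0.0232
gripper_force: 30.0
```

>>> step_arm(moves=[[[0,0,-0.1,0,1],[0,0,0,0,1],[0,0,0,0,1]]])

```text
clock: 13.8
tool_pos: [0.6336, -0.0053, 0.0348]
orientation: [-180.0, 0.0, -96.9]
force: [-0.1, -0.1, 1.6]
opening: 0.0232
gripper_force: 30.0
```

>>> step_arm(moves=[[[0,0,-0.1,0,1],[0,0,0,0,1],[0,0,0,0,1]]])

```text
clock: 14.1
tool_pos: [0.6337, -0.0053, 0.0347]
orientation: [-180.0, 0.0, -96.9]
force: [-3.0, 1.4, 9.2]
opening: 0.0232
gripper_force: 30.0
```

>>> step_arm(moves=[[[0,0,0.1,0,1],[0,0,0,0,2.8],[0,0,0,0,3.6],[0,0,0,0,3.8],[0,0,1,0,3.8],[0,0,2,0,3.8],[0,0,3,0,3.8],[0,0,3,0,3.8],[0,0,3,0,3.8],[0,0,2,0,4.4]]])

```text
clock: 15.1
tool_pos: [0.6342, -0.0053, 0.1779]
orientation: [-179.8, 0.0, -96.9]
force: [0.0, -0.0, -0.0]
opening: 0.0414
gripper_force: 0.0
```

>>> step_arm(moves=[[[-1,-2,0,0,5.6],[-1.8,-3.2,0,0,5.6],[-2,-3.8,0,0,5.6],[-2,-3.8,0,0,5.6],[-2,-3.8,0,0,5.6],[-2,-3.8,0,0,5.6],[-2,-3.8,0,0,5.6],[-2,-3.8,0,0,5.6],[-1.8,-3.2,0,0,5.6],[0,0,0,0,5.6]]])

```text
clock: 16.1
tool_pos: [0.4644, -0.3203, 0.1744]
orientation: [179.9, -0.0, -97.2]
force: [-0.2, 0.7, 0.2]
opening: 0.0558
gripper_force: 0.0
```

>>> step_arm(moves=[[[0,0,0,0,5.6],[0,0,0,0,5.6]]])

```text
clock: 16.3
tool_pos: [0.4673, -0.317, 0.1745]
orientation: [180.0, 0.0, -96.9]
force: [0.7, 0.0, -0.5]
opening: 0.056
gripper_force: 0.0
```

Run:
```python
from h import *
o=ctrl.get_obs();print(o['clock'],o['tool_pos'])
im,d,c=snap('wrist');P=cloud(d,c)
print('stem',circ(P,.468,-.3165,.03,.022,.04))
for n in('top','scene'):
    im,d,c=snap(n,n+'2.png');P=cloud(d,c);print(n,'tall',circ(P,.636,.059,.045,.066,.09),'slim',circ(P,.633,-.006,.03,.055,.08),'stem',circ(P,.468,-.3165,.03,.022,.04),'box',box(P))
```

```text
16.3 [ 0.46728774 -0.31702954  0.17452328]
stem (1242, array([ 465.9, -318.3]), 18.4, 0.0305)
top tall (213, array([636. ,  60.3]), 25.6, 0.0759) slim (56, array([632.1,  -4. ]), 11.3, 0.066) stem 0 box (((559.5985717773438, -4.768867492675781), (203.85508728027344, 137.6121368408203), 83.05690002441406), 2154)
scene tall (220, array([637.4,  57.4]), 26.7, 0.0757) slim (74, array([634. ,  -6.4]), 12.9, 0.0647) stem (153, array([ 468.8, -317.6]), 18.3, 0.0298) box (((569.8792114257812, -9.717056274414062), (204.91212463378906, 163.14865112304688), 80.07054901123047), 1968)
```

>>> step_arm(moves=[[[0,0,-2,0,5.6],[0,0,-3,0,5.6],[0,0,-3,0,5.6],[0,0,-3,0,5.6],[0,0,-3,0,5.6],[0,0,-1.5,0,5.6],[0,0,-0.8,0,5.6],[0,0,-0.4,0,5.6],[0,0,0,0,5.6],[0,0,0,0,5.6]]])

```text
clock: 17.45
tool_pos: [0.4682, -0.3174, 0.0085]
orientation: [-179.9, -0.0, -96.9]
force: [-0.3, -0.7, -0.2]
opening: 0.0559
gripper_force: 0.0
```

>>> step_arm(moves=[[[0,0,0,0,2],[0,0,0,0,2],[0,0,0,0,2],[0,0,0,0,2],[0,0,0,0,2],[0,0,0,0,2]]])

```text
clock: 18.05
tool_pos: [0.4676, -0.3174, 0.008]
orientation: [-180.0, -0.0, -96.9]
force: [-1.7, 1.1, 5.5]
opening: 0.0351
gripper_force: 30.0
```

>>> step_arm(moves=[[[0,0,1,0,2],[0,0,2,0,2],[0,0,3,0,2],[0.4,1.5,2,0,2],[1,3.3,0,0,2],[1.2,4,0,0,2],[1.2,4,0,0,2],[1,3.3,0,0,2],[0.5,1.5,0,0,2],[0,0,0,0,2]]])

```text
clock: 19.05
tool_pos: [0.5212, -0.1397, 0.0879]
orientation: [-180.0, 0.0, -96.8]
force: [-0.6, 0.2, -0.9]
opening: 0.0354
gripper_force: 30.0
```

>>> step_arm(moves=[[[0,0,-1,0,2],[0,0,-2,0,2],[0,0,-2,0,2],[0,0,-1,0,2],[0,0,0,0,2],[0,0,0,0,2]]])

```text
clock: 19.65
tool_pos: [0.5204, -0.1419, 0.0276]
orientation: [180.0, -0.0, -97.0]
force: [-0.2, 0.4, -0.9]
opening: 0.0349
gripper_force: 30.0
```

>>> step_arm(moves=[[[0,0.1,-0.6,0,2],[0,0,-0.5,0,2],[0,0,-0.3,0,2],[0,0,0,0,2],[0,0,0,0,2]]])

```text
clock: 20.15
tool_pos: [0.5205, -0.1403, 0.0136]
orientation: [180.0, -0.0, -96.9]
force: [0.5, -0.2, -0.3]
opening: 0.0352
gripper_force: 30.0
```

>>> step_arm(moves=[[[0,0,-0.1,0,2],[0,0,0,0,2],[0,0,0,0,2]]])

```text
clock: 20.45
tool_pos: [0.5205, -0.1403, 0.0126]
orientation: [-180.0, 0.0, -96.9]
force: [0.6, 0.2, 0.1]
opening: 0.0352
gripper_force: 30.0
```

>>> step_arm(moves=[[[0,0,-0.1,0,2],[0,0,0,0,2],[0,0,0,0,2]]])

```text
clock: 20.75
tool_pos: [0.5206, -0.1403, 0.012]
orientation: [-180.0, -0.0, -96.9]
force: [-1.8, 1.3, 5.8]
opening: 0.0351
gripper_force: 30.0
```

>>> step_arm(moves=[[[0,0,0.1,0,3.4],[0,0,0,0,4.4],[0,0,0,0,5],[0,0,1,0,5],[0,0,2,0,5],[0,0,3,0,5],[0,0,3,0,5],[0,0,3,0,5],[0,0,3,0,4.4],[0,0,1,0,4.4]]])

```text
clock: 21.75
tool_pos: [0.522, -0.1405, 0.1768]
orientation: [-179.7, 0.0, -96.9]
force: [-0.1, 0.1, -0.7]
opening: 0.0446
gripper_force: 0.0
```

>>> step_arm(moves=[[[0,2,0,0,4.4],[-0.2,3.6,0,0,4.4],[-0.2,4,0,0,4.4],[-0.2,4,0,0,4.4],[-0.2,4,0,0,4.4],[-0.2,4,0,0,4.4],[-0.2,4,0,0,4.4],[-0.2,4,0,0,4.4],[-0.2,4,0,0,4.4],[-0.2,4,0,0,4.4]]])

```text
clock: 22.75
tool_pos: [0.5019, 0.2372, 0.1728]
orientation: [-180.0, 0.0, -96.9]
force: [0.5, 0.3, 0.2]
opening: 0.0446
gripper_force: 0.0
```

>>> step_arm(moves=[[[-0.2,4,0,0,4.4],[-0.2,4,0,0,4.4],[-0.2,4,0,0,4.4],[-0.2,4,0,0,4.4],[-0.2,2.5,0,0,4.4],[-0.2,1.5,0,0,4.4],[0,0,0,0,4.4],[0,0,0,0,4.4]]])

```text
clock: 23.55
tool_pos: [0.4902, 0.435, 0.1724]
orientation: [180.0, -0.0, -96.9]
force: [0.3, -0.6, 0.7]
opening: 0.0442
gripper_force: 0.0
```

Run:
```python
from h import *
o=ctrl.get_obs();print(o['clock'],o['tool_pos'],o['joint_pos'])
im,d,c=snap('wrist','w3.png');P=cloud(d,c)
print('wide',circ(P,.489,.4355,.05,.034,.05),circ(P,.489,.4355,.02,.06,.08),'disc',circ(P,.4586,.3204,.04,.01,.03))
for n in('top','scene'):
    im,d,c=snap(n,n+'3.png');P=cloud(d,c);print(n,'stem',circ(P,.5204,-.1403,.03,.028,.042),'disc',circ(P,.4586,.3204,.04,.01,.03))
```

```text
23.55 [0.49018495 0.43503705 0.17235671] [ 5.86005133e+01  2.08430939e+01 -6.17560231e+00 -9.37397734e-03
 -6.30309190e+01 -6.55257160e+01]
wide (4495, array([486.9, 435.9]), 34.9, 0.0425) (549, array([486.7, 435.8]), 9.9, 0.0703) disc (3681, array([457.1, 319.8]), 27.2, 0.0164)
top stem (115, array([ 520.2, -138. ]), 18.2, 0.0339) disc (270, array([457.3, 320.9]), 27.3, 0.0159)
scene stem (125, array([ 521.4, -141.1]), 18.9, 0.0342) disc (154, array([460.1, 318.2]), 28.3, 0.0158)
```

>>> step_arm(moves=[[[-0.2,0.1,-2,0,4.4],[0,0,-3,0,4.4],[0,0,-3,0,4.4],[0,0,-2.5,0,4.4],[0,0,-1.2,0,4.4],[0,0,-0.6,0,4.4],[0,0,0,0,4.4],[0,0,0,0,4.4]]])

```text
clock: 24.5
tool_pos: [0.489, 0.4373, 0.0509]
orientation: [-179.9, 0.1, -96.9]
force: [0.2, -0.3, 0.1]
opening: 0.0436
gripper_force: 0.0
```

>>> step_arm(moves=[[[0,0,0,0,0.5],[0,0,0,0,0.5],[0,0,0,0,0.5],[0,0,0,0,0.5],[0,0,0,0,0.5],[0,0,0,0,0.5]]])

```text
clock: 25.1
tool_pos: [0.4883, 0.4369, 0.0499]
orientation: [-180.0, 0.0, -96.9]
force: [-3.0, 0.8, 2.7]
opening: 0.0189
gripper_force: 30.0
```

>>> step_arm(moves=[[[0,0,1,0,0.5],[0,0,2,0,0.5],[0,0,3,0,0.5],[0,0,3,0,0.5],[0,0,3,0,0.5],[0.5,-2,1,0,0.5],[1,-3.5,0,0,0.5],[1.1,-4,0,0,0.5],[1.1,-4,0,0,0.5],[1.1,-4,0,0,0.5]]])

```text
clock: 26.1
tool_pos: [0.536, 0.2593, 0.1792]
orientation: [179.9, -0.0, -96.9]
force: [1.4, 0.3, -2.6]
opening: 0.019
gripper_force: 30.0
```

>>> step_arm(moves=[[[1.1,-4,0,0,0.5],[1.1,-4,0,0,0.5],[1.1,-4,0,0,0.5],[1.1,-4,0,0,0.5],[1.1,-4,0,0,0.5],[1.1,-4,0,0,0.5],[1.1,-4,0,0,0.5],[1,-3.5,0,0,0.5],[0.5,-2.5,0,0,0.5],[0,0,0,0,0.5]]])

```text
clock: 27.1
tool_pos: [0.6277, -0.082, 0.1787]
orientation: [179.9, -0.0, -97.2]
force: [-0.3, 0.5, -2.8]
opening: 0.0195
gripper_force: 30.0
```

>>> step_arm(moves=[[[0,0,0,0,0.5],[0,0,0,0,0.5]]])

```text
clock: 27.3
tool_pos: [0.6279, -0.078, 0.1793]
orientation: [180.0, 0.0, -96.9]
force: [-0.1, 1.1, -3.0]
opening: 0.0189
gripper_force: 30.0
```

>>> step_arm(moves=[[[0,0,-2,0,0.5],[0,0,-3,0,0.5],[0,0,-3,0,0.5],[0,0,-2,0,0.5],[0,0,-1.2,0,0.5],[0,0,-0.6,0,0.5],[0,0,-0.3,0,0.5],[0,0,0,0,0.5],[0,0,0,0,0.5]]])

```text
clock: 28.2
tool_pos: [0.6291, -0.0782, 0.0596]
orientation: [-179.9, 0.0, -96.9]
force: [-0.1, 0.0, -3.3]
opening: 0.0193
gripper_force: 30.0
```

>>> step_arm(moves=[[[0,0,-0.2,0,0.5],[0,0,-0.1,0,0.5],[0,0,-0.1,0,0.5],[0,0,0,0,0.5],[0,0,0,0,0.5]]])

```text
clock: 28.7
tool_pos: [0.6284, -0.0783, 0.0545]
orientation: [180.0, -0.0, -96.9]
force: [0.0, 0.6, -2.8]
opening: 0.019
gripper_force: 30.0
```

>>> step_arm(moves=[[[0,0,-0.1,0,0.5],[0,0,0,0,0.5],[0,0,0,0,0.5]]])

```text
clock: 29.0
tool_pos: [0.6286, -0.0783, 0.0539]
orientation: [-180.0, 0.0, -96.9]
force: [-1.1, 0.2, 0.5]
opening: 0.0189
gripper_force: 30.0
```

>>> step_arm(moves=[[[0,0,-0.1,0,0.5],[0,0,0,0,0.5],[0,0,0,0,0.5]]])

```text
clock: 29.3
tool_pos: [0.6285, -0.0783, 0.0537]
orientation: [-180.0, -0.0, -96.9]
force: [-4.4, 1.8, 9.1]
opening: 0.019
gripper_force: 30.0
```

>>> step_arm(moves=[[[0,0,0.1,0,0.5],[0,0,0,0,2.8],[0,0,0,0,3.8],[0,0,0,0,4],[0,0,1,0,4],[0,0,2,0,4],[0,0,3,0,4],[0,0,3,0,4],[0,0,3,0,4],[0,0,2,0,5]]])

```text
clock: 30.3
tool_pos: [0.6293, -0.0784, 0.197]
orientation: [-179.8, 0.0, -96.9]
force: [0.8, 0.1, -0.2]
opening: 0.0441
gripper_force: 0.0
```

>>> step_arm(moves=[[[-0.8,2,0,0,7.4],[-1.5,3.5,0,0,7.4],[-1.7,4,0,0,7.4],[-1.7,4,0,0,7.4],[-1.7,4,0,0,7.4],[-1.7,4,0,0,7.4],[-1.7,4,0,0,7.4],[-1.7,4,0,0,7.4],[-1.7,4,0,0,7.4],[-1.5,3.5,0,0,7.4]]])

```text
clock: 31.3
tool_pos: [0.4706, 0.2936, 0.1947]
orientation: [-179.9, 0.1, -96.9]
force: [0.2, 0.4, -0.2]
opening: 0.074
gripper_force: 0.0
```

>>> step_arm(moves=[[[-1.4,2.8,0,0,7.4],[0,0,0,0,7.4],[0,0,0,0,7.4]]])

```text
clock: 31.6
tool_pos: [0.4571, 0.3204, 0.1942]
orientation: [-180.0, 0.0, -96.8]
force: [-0.2, -0.7, -0.0]
opening: 0.0742
gripper_force: 0.0
```

Run:
```python
from h import *
o=ctrl.get_obs();print(o['clock'],o['tool_pos'])
im,d,c=snap('wrist','w4.png');P=cloud(d,c)
print('disc',circ(P,.4586,.3204,.04,.01,.03))
for n in('top','scene'):
    im,d,c=snap(n,n+'4.png');P=cloud(d,c);print(n,'tall',circ(P,.636,.059,.045,.066,.09),'slim',circ(P,.633,-.006,.03,.055,.08),'wide',circ(P,.6285,-.0798,.045,.04,.054),'stem',circ(P,.5204,-.1403,.03,.028,.042),'tape',circ(P,.584,.339,.045,.012,.03))
    q=P[(abs((P[...,0]-.537)*.993+(P[...,1]+.0033)*-.12)<.05)&(abs((P[...,0]-.537)*.12+(P[...,1]+.0033)*.993)<.108)&(P[...,2]>.047)&(P[...,2]<.058)]
    print(cv2.minAreaRect(q[:,:2].astype(np.float32)*1000))
```

```text
31.6 [0.45711274 0.3203793  0.19415342]
disc (2361, array([456.8, 319.3]), 27.0, 0.0165)
top tall (217, array([635.9,  60.1]), 25.6, 0.0757) slim (56, array([631.5,  -4.3]), 11.5, 0.0657) wide (402, array([628.1, -76.8]), 34.8, 0.0459) stem (112, array([ 520.1, -138.1]), 18.0, 0.0342) tape (180, array([582.8, 339.2]), 29.9, 0.0187)
((536.041748046875, -1.8817596435546875), (203.8079071044922, 90.19261169433594), 83.06761169433594)
scene tall (219, array([639.3,  57.9]), 26.8, 0.0757) slim (71, array([635.3,  -6. ]), 13.5, 0.0652) wide (419, array([628.7, -79.1]), 36.0, 0.0457) stem (126, array([ 522. , -142.1]), 18.6, 0.034) tape (153, array([584.3, 338.9]), 31.0, 0.0183)
((537.2806396484375, -4.5039215087890625), (204.62718200683594, 93.28218841552734), 82.7772216796875)
```

>>> step_arm(moves=[[[0,-0.1,-2,0,7.4],[0,0,-3,0,7.4],[0,0,-3,0,7.4],[0,0,-3,0,7.4],[0,0,-3,0,7.4],[0,0,-2.5,0,7.4],[0,0,-1.3,0,7.4],[0,0,-0.7,0,7.4],[0,0,-0.4,0,7.4],[0,0,0,0,7.4]]])

```text
clock: 32.75
tool_pos: [0.4578, 0.3189, 0.005]
orientation: [-180.0, 0.0, -96.9]
force: [-1.3, -1.0, -0.7]
opening: 0.0739
gripper_force: 0.0
```

>>> step_arm(moves=[[[0,0,0,0,7.4]]])

```text
clock: 32.85
tool_pos: [0.4579, 0.3192, 0.0055]
orientation: [-180.0, 0.1, -96.9]
force: [0.1, 0.1, -0.4]
opening: 0.0742
gripper_force: 0.0
```

>>> step_arm(moves=[[[0,0,0,0,4],[0,0,0,0,4],[0,0,0,0,4],[0,0,0,0,4],[0,0,0,0,4],[0,0,0,0,4]]])

```text
clock: 33.45
tool_pos: [0.4575, 0.3189, 0.0049]
orientation: [-180.0, 0.0, -96.9]
force: [-1.8, 0.7, 5.0]
opening: 0.0533
gripper_force: 30.0
```

>>> step_arm(moves=[[[0,0,0.8,0,4],[0,0,1,0,4],[0,0,2,0,4],[0,0,3,0,4],[0,0,3,0,4],[0,0,2,0,4],[0,0,0,0,4]]])

```text
clock: 34.15
tool_pos: [0.4589, 0.3202, 0.1266]
orientation: [-179.8, 0.3, -96.9]
force: [0.6, 0.1, -1.0]
opening: 0.0532
gripper_force: 30.0
```

>>> step_arm(moves=[[[0.4,-1.8,0,0,4],[0.8,-3.4,0,0,4],[1,-4,0,0,4],[1,-4,0,0,4],[1,-4,0,0,4],[1,-4,0,0,4],[1,-4,0,0,4],[0.9,-3.7,0,0,4],[0.5,-2.2,0,0,4],[0.2,-1.2,0,0,4]]])

```text
clock: 35.15
tool_pos: [0.5346, -0.007, 0.1217]
orientation: [179.9, -0.0, -97.1]
force: [-0.2, 0.5, -0.3]
opening: 0.0527
gripper_force: 30.0
```

>>> step_arm(moves=[[[0,0,-1,0,4],[0,0,-2,0,4],[0,0,-1,0,4],[0,0,-0.7,0,4],[0,0,0,0,4],[0,0,0,0,4]]])

```text
clock: 35.75
tool_pos: [0.5356, -0.0039, 0.0757]
orientation: [-180.0, -0.0, -96.9]
force: [0.1, 0.4, -1.2]
opening: 0.0529
gripper_force: 30.0
```

Contact is expected near z = 59 mm.

>>> step_arm(moves=[[[0,0,-0.7,0,4],[0,0,-0.4,0,4],[0,0,-0.2,0,4],[0,0,-0.1,0,4],[0,0,0,0,4],[0,0,0,0,4]]])

```text
clock: 36.35
tool_pos: [0.5355, -0.0043, 0.0617]
orientation: [-180.0, 0.0, -96.9]
force: [0.3, -0.3, -0.3]
opening: 0.0533
gripper_force: 30.0
```

>>> step_arm(moves=[[[0,0,-0.1,0,4],[0,0,0,0,4],[0,0,0,0,4]]])

```text
clock: 36.65
tool_pos: [0.5355, -0.0043, 0.0606]
orientation: [-180.0, 0.0, -96.9]
force: [-0.5, 0.1, -0.6]
opening: 0.0529
gripper_force: 30.0
```

>>> step_arm(moves=[[[0,0,-0.1,0,4],[0,0,0,0,4],[0,0,0,0,4]]])

```text
clock: 36.95
tool_pos: [0.5354, -0.0043, 0.0595]
orientation: [180.0, -0.0, -96.9]
force: [0.1, 0.7, -0.8]
opening: 0.0533
gripper_force: 30.0
```

>>> step_arm(moves=[[[0,0,-0.1,0,4],[0,0,0,0,4],[0,0,0,0,4]]])

```text
clock: 37.25
tool_pos: [0.5356, -0.0043, 0.0589]
orientation: [-180.0, 0.0, -96.9]
force: [-1.2, 0.1, 4.4]
opening: 0.0536
gripper_force: 30.0
```

>>> step_arm(moves=[[[0,0,-0.1,0,4],[0,0,0,0,4],[0,0,0,0,4]]])

```text
clock: 37.55
tool_pos: [0.5356, -0.0043, 0.0588]
orientation: [-180.0, -0.0, -96.9]
force: [-6.4, 1.5, 15.2]
opening: 0.0529
gripper_force: 30.0
```

Contact made. I release, lift and back away to the right for a check.

>>> step_arm(moves=[[[0,0,0.15,0,4],[0,0,0,0,5.6],[0,0,0,0,6.2],[0,0,0,0,6.4],[0,0,0,0,6.4],[0,0,1,0,6.4],[0,0,2,0,6.4],[0,0,3,0,6.4],[0,0,4,0,6.4],[0,0,4,0,6.4]]])

```text
clock: 38.55
tool_pos: [0.5351, -0.0045, 0.2011]
orientation: [180.0, -0.0, -96.9]
force: [1.4, 0.2, 0.5]
opening: 0.064
gripper_force: 0.0
```

>>> step_arm(moves=[[[0,-2,0,0,6.4],[-1,-4,0,0,6.4],[-1,-4,0,0,6.4],[-1,-4,0,0,6.4],[-1,-4,0,0,6.4],[-1,-4,0,0,6.4],[-1,-4,0,0,6.4],[-1,-4,0,0,6.4],[0,-2,0,0,6.4],[0,0,0,0,6.4]]])

```text
clock: 39.55
tool_pos: [0.4648, -0.3267, 0.1995]
orientation: [-180.0, -0.0, -97.1]
force: [0.8, -0.5, 0.6]
opening: 0.0641
gripper_force: 0.0
```

Run:
```python
from h import *
o=ctrl.get_obs();print(o['clock'],o['tool_pos'],o['force'])
for n in('top','scene'):
    im,d,c=snap(n,n+'5.png');P=cloud(d,c)
    q=P[(abs((P[...,0]-.537)*.993+(P[...,1]+.0033)*-.12)<.05)&(abs((P[...,0]-.537)*.12+(P[...,1]+.0033)*.993)<.108)&(P[...,2]>.047)&(P[...,2]<.058)]
    r=cv2.minAreaRect(q[:,:2].astype(np.float32)*1000);print(n,r)
    a=np.radians(r[2]-90);M=np.array([[np.cos(a),np.sin(a)],[-np.sin(a),np.cos(a)]])
    for k,v in dict(tall=(.636,.059,.045,.066,.09),slim=(.633,-.006,.03,.055,.08),wide=(.6285,-.0798,.045,.04,.054),stem=(.5204,-.1403,.03,.028,.042),disc=(.537,-.0033,.04,.062,.085)).items():
        t=circ(P,*v);print(k,t, 'boxframe',(M@(t[1]-np.array(r[0]))).round(1) if not isinstance(t,int) else '')
    print('tape',circ(P,.584,.339,.045,.012,.03))
```

```text
39.55 [ 0.46480957 -0.32666106  0.19948071] [ 0.8133859  -0.46590753  0.55150637]
top ((536.200439453125, -1.8646163940429688), (203.99977111816406, 90.42820739746094), 83.04029846191406)
tall (215, array([636.3,  60.2]), 26.0, 0.0759) boxframe [91.8 73.7]
slim (55, array([631.9,  -4.2]), 11.3, 0.0659) boxframe [95.3  9.3]
wide (401, array([627.8, -76.8]), 34.8, 0.0459) boxframe [100.  -63.3]
stem (73, array([ 520.5, -138.5]), 17.9, 0.034) boxframe [   1.  -137.5]
disc (290, array([535.6,  -1.2]), 27.3, 0.0697) boxframe [-0.7  0.6]
tape (211, array([582.7, 340.1]), 29.9, 0.0194)
scene ((537.3417358398438, -3.9812164306640625), (204.00953674316406, 93.68896484375), 82.9049301147461)
tall (224, array([639. ,  58.4]), 26.8, 0.0756) boxframe [93.2 74.5]
slim (75, array([633.5,  -7.5]), 13.0, 0.065) boxframe [95.9  8.4]
wide (423, array([629.5, -78.9]), 37.2, 0.046) boxframe [100.7 -63. ]
stem (129, array([ 521.8, -140.6]), 19.0, 0.0337) boxframe [   1.5 -137.5]
disc (267, array([537.8,  -3. ]), 27.8, 0.0697) boxframe [0.3 1. ]
tape (157, array([584.3, 336.9]), 32.7, 0.0178)
```

View pics/scene5.png

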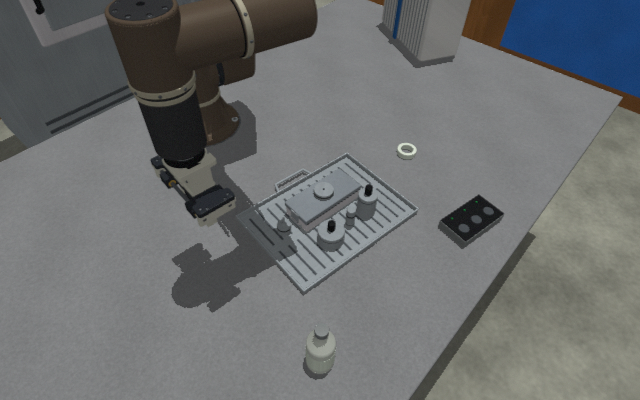

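The final view shows the disc on the lid (324,190), tall (367,203), slim (351,217), wide (331,236) and stem (283,224), all upright. The tape roll is untouched at (407,151), and every piece is within 3 mm of its target in the box frame.

```bash
python3 -c "
from plant import close_job; print(close_job())"
```

```text
the job is handed in; nothing more can be done
None
```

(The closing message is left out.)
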